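Lay the coffee tray with the handled silver

ROBOT

A 6-joint arm with a two-finger parallel gripper is mounted at the origin on the work surface. World frame = base frame: x ahead of the robot, y to its left, z up, the work surface at z = 0. Lengths are in m, angles in rad, forces in N, time in s.
With the tool pointing down it reaches from about 0.35 to 0.975 m from the base axis. Payload 4.9 kg.
Tool frame: the origin (TCP) lies between the finger pads; the fingertips stand 25 mm ahead of it and the grasp point (between the pads) lies 6 mm ahead of it (manip.tcp_to_tips is the z of the fingertips in the tool frame, in m); z points along the fingers, y is the line along which they close (so a half turn about z gives the same grasp; the last joint's range is limited). The gripper opens to 85 mm and grips with 20 to 120 N. Pads are 22 mm wide; open, the fingers measure 114 mm over their backs; the gripper's body (76 mm by 85 mm) begins 54 mm behind the grasp point. The pads swing forward as they close: fully open they stand 13 mm farther back than shut.
Start: joints at [-1.295, 0.053, 1.613, -0, 1.476, -0.119], TCP at [0.24, -0.577, 0.256] pointing down, gripper open.
Joint ranges: [-3.01, 3.01], [-1.01, 2.22], [0.06, 2.58], [-1.02, 4.17], [0.09, 2.62], [-3.14, 3.14]. Speed limits (rad/s): [2.57, 2.57, 3.14, 3.14, 3.14, 3.14].

INTERFACE

Orientations are given as a unit quaternion [w, x, y, z].
In Python, from plant import manip gives the robot as it stands. The module is installed in compiled form; this text tells all that it offers.
- The arm moves only by the tool arm_command, never from a script. Its argument "moves" is a list of rows, each a list of 3 entries, a list of its own where there are three numbers: the opening, from -1 (shut) to 1 (fully open), then the shift along the tool's x, y, z in units of 0.15 m (1.0 is 0.15 m), then the turn about the tool's z in units of 2 pi rad (1.0 is 2 pi rad). A call has 1 to 20 rows; each row is the pose to reach, as a shift and turn from the pose commanded when the call began, along the tool's axes at that moment, turning the shorter way round; what a row does not reach only later rows make up. A row lasts 1/12 s, in which the tool goes at most 41.7 mm and 7.16 degrees, less where a joint would pass 70% of its speed; a pose out of reach is approached as far as the arm can. A call with a number of a shift or a turn outside -1 to 1 is refused whole. A call with a gripper value outside its range is refused whole. The fingers move at their own pace and stop on an object; the grip force is fixed at half the most. Time passes only in rows, so rows that repeat a pose let the fingers close. It gives the time, the measured TCP pose, the force, the opening and the grip force at its end, in the units of the state.
- manip.state(): the state, without advancing time (a new reading comes with each control period).
- manip.grab_frame(name): name is "scene" or "side" or "wrist"; returns a dict with "frame" (480x640x3 uint8, red, green, blue), "fx", "fy", "cx", "cy" (pixels), "R" (3x3) and "t" (3): a world point X has camera coordinates R X + t. Camera axes: x right, y down, z forward; pixel columns grow to the right and rows downward; lengths in m; the calibration is good to about 2 mm. A picture is of the moment at which its call begins. There is no depth.
- manip.job_done(): hands the job in; it is judged then, once.
Trained networks look in a picture, given as the dict that the camera call returned (one of the last four; its "shot" number tells which), for a name from the list of things; names that differ only in an ending like _2 or _b are one class to them, and where a whole thing is asked for, a point or a joint stands for the part that bears it (a point fixed in the world has none). Each returns a list of dicts, best first, with "confidence" (0 to 1); they miss things now and then, are a little off and sometimes report something else, mostly with a low value. They report only what shows in the picture. A call takes as long as a camera call. They do not tell look-alikes from the thing itself.
- manip.search_frame(picture, target): "extent" ([left, top, right, bottom] in pixels, round what is visible of it).
The state is a dict: "time": time; "joint_pos": joint angles; "joint_vel": joint speeds; "joint_efforts": joint torques, N m; "tool_pos": TCP position; "tool_rot": TCP orientation; "contact_force": force on the tool from outside, world axes, zero at the start; "ft_torque": the same for the moment, N m; "gripper_width": opening from 0.0 (shut) to 1.0 (fully open); "grasp_force": force on a finger pad.
Only numpy, scipy, OpenCV 4.12 (cv2) and the standard library are available. Lean on these libraries where they do the work, as an engineer would, in place of code of your own. Each camera call takes 0.05 s, during which the arm holds its last target. There are 200 camera calls.

TASK

Lay the coffee tray: stand the two-handled sugar bowl in the middle of the largest cork coaster on the tray, the creamer (one handle and a pouring lip) in the middle of the middle-sized coaster, and the one-handled cup in the middle of the smallest, in whichever order and facing whichever way suits. Set each down upright and gently, do not drop it, and leave the three handleless look-alikes standing where they are.

Things in the scene. Friction and masses are not known exactly. Their poses are not given: they have to be found in the camera images.
- sugar_bowl: Sugar bowl: open round tarnished (grey-brown) silver bowl with TWO loop handles (at its own +y and -y, reaching 54 mm from the axis, 18 to 38 mm high). 50 mm high, 64 mm across the belly (21 to 31 mm up), 58 at the rim, 42 at the foot, wall 3. Rigid, 0.18 kg. Grips well across the belly along its own x, clear of the handles. Origin: centre of the underside of its foot; z up.
- creamer: Creamer: open round tarnished (grey-brown) silver jug with ONE loop handle (own +y, reaching 50 mm from the axis) and a pouring lip on the far side from it (-y, 43 mm). 60 mm high (lip to 70), 56 mm across the belly (25 to 37 mm up), 50 at the rim, 40 at the foot, wall 3. Rigid, 0.16 kg. Grips well across the belly along its own x. Origin: centre of the underside of its foot; z up.
- cup: Cup: small open round tarnished (grey-brown) silver cup with ONE loop handle (own +y, reaching 47 mm from the axis), no lip. 42 mm high, 50 mm across the belly (18 to 26 mm up), 45 at the rim, 36 at the foot, wall 3. Rigid, 0.10 kg. Grips well across the belly along its own x. Origin: centre of the underside of its foot; z up.
- plain_bowl: Plain bowl, a look-alike that stays: round body of the sugar bowl's size and shape (64 mm across, 50 mm high) but with no handles. It is loose, of the same tarnished silver. Origin: centre of the underside of its foot; z up.
- plain_pot: Plain pot, a look-alike that stays: round body of the creamer's size and shape (56 mm across, 60 mm high) but with no handle and no lip. It is loose, of the same tarnished silver. Origin: centre of the underside of its foot; z up.
- plain_cup: Plain cup, a look-alike that stays: round body of the cup's size and shape (50 mm across, 42 mm high) but with no handle. It is loose, of the same tarnished silver. Origin: centre of the underside of its foot; z up.
- coaster_large: Largest of three round cork coasters fixed on the tray: 92 mm across, 3 mm thick. Origin: centre of its underside; its top is 3 mm above that, 7 mm above the table. The three coasters lie in a row along the tray's length, about 125 mm from centre to centre, in any order.
- coaster_middle: Middle-sized round cork coaster fixed on the tray: 76 mm across, 3 mm thick. Origin: centre of its underside; its top is 7 mm above the table.
- coaster_small: Smallest round cork coaster fixed on the tray: 60 mm across, 3 mm thick. Origin: centre of its underside; its top is 7 mm above the table.
- tray: Oblong light-silver serving tray, too heavy to shift (fixed): 170 mm along its own x, 380 mm along its own y (its length, which lies roughly across in front of the robot), floor 4 mm above the table, rim 12 mm high, a low bar handle at each end, 16 mm high to its middle line, reaching 209 mm from the centre. Origin: centre of its underside.
Not all that is in view belongs to the job. Leave any yellow look-alike of the plain_bowl alone.

How it is judged:
At the end, for the whole second after the job is handed in: Sugar bowl on the largest coaster, creamer on the middle one, cup on the smallest: each upright (0.15 rad), at rest, standing on the cork within 12 mm of its centre. The three handleless pieces stand upright within 25 mm of where they began (horizontal distance between sugar_bowl and coaster_large below 0.012 m and angle between each of sugar_bowl, creamer, cup, plain_bowl, plain_pot, plain_cup's own z axis and vertical below 0.15 rad and z of sugar_bowl in the frame of coaster_large between 0 and 0.008 m and linear speed of each of sugar_bowl, creamer, cup below 0.02 m/s and horizontal distance between creamer and coaster_middle below 0.012 m and z of creamer in the frame of coaster_middle between 0 and 0.008 m and horizontal distance between cup and coaster_small below 0.012 m and z of cup in the frame of coaster_small between 0 and 0.008 m and distance of each of plain_bowl, plain_pot, plain_cup from where it was at the start of the episode below 0.025 m); the robot touches nothing.
It fails at once if a piece is let go in the air over its coaster (underside more than about 17 mm above the cork) ((contact force between the fingers and sugar_bowl below 0.05 N and z of sugar_bowl in the frame of coaster_large above 0.02 m and horizontal distance between sugar_bowl and coaster_large below 0.06 m) or (contact force between the fingers and creamer below 0.05 N and z of creamer in the frame of coaster_middle above 0.02 m and horizontal distance between creamer and coaster_middle below 0.06 m) or (contact force between the fingers and cup below 0.05 N and z of cup in the frame of coaster_small above 0.02 m and horizontal distance between cup and coaster_small below 0.06 m)).
It fails at once if a handleless piece, which does not belong, is moved more than 40 mm (distance of any of plain_bowl, plain_pot, plain_cup from where it was at the start of the episode above 0.04 m).
It also fails if it takes over 88 s, if anything falls off the work surface, if the arm or the gripper's body presses on something with over 40 N, if the wrist force passes 120 N, or if a joint passes its speed limit or range.

## Working session

There is one attempt and no reset: what is moved stays moved. The work goes in short steps, Python scripts to look and compute and a tool call to move; the robot and the scene stay as the last step left them, time stands still between calls to the robot, and variables do not carry over. Pictures are saved under pics/ and viewed, at most 14 in all, crops included, and the job is handed in when it is done.

Besides the shell and the picture viewer there is one more tool, called after "Emit:" as name(argument=value, ...), one argument or row to a line, values as JSON. arm_command: Moves the arm, as the interface text tells. Shifts and turns lie within -1 to 1; 1 stands for 0.15 m of shift or 2 pi rad of turn. Its arguments: {"type":"object","properties":{"moves":{"type":"array"}},"required":["moves"]}

```bash
mkdir -p pics; cat > h.py <<'E'
import numpy as np,cv2
from plant import manip
def grab(n,f=None):
    p=manip.grab_frame(n)
    if f: cv2.imwrite('pics/'+f,cv2.cvtColor(p['frame'],cv2.COLOR_RGB2BGR))
    return p
def ray(p,u,v,z):
    R=np.array(p['R']);t=np.array(p['t']);c=-R.T@t
    d=R.T@np.array([(u-p['cx'])/p['fx'],(v-p['cy'])/p['fy'],1])
    return c+d*(z-c[2])/d[2]
def proj(p,X):
    x=np.array(p['R'])@X+np.array(p['t']);return p['fx']*x[0]/x[2]+p['cx'],p['fy']*x[1]/x[2]+p['cy']
E
python3 - <<'E'
from h import *
s=manip.state();print(s['time'],s['tool_pos'],s['tool_rot'])
for n in ['scene','side','wrist']:
    p=grab(n,n+'0.png');print(n,-np.array(p['R']).T@np.array(p['t']),np.array(p['R'])[2])
    for k in ['sugar_bowl','creamer','cup','plain_bowl','coaster_large','coaster_middle','coaster_small','tray'] if n!='wrist' else []:
        for r in manip.search_frame(p,k):
            if r['confidence']>.2:
                e=r['extent'];print(k,np.round(e),round(r['confidence'],2),ray(p,(e[0]+e[2])/2,(e[1]+e[3])/2,.007 if 'co' in k else .025).round(3))
E
```

```text
0.0 [ 0.24023706 -0.57636097  0.25505684] [-1.02282466e-03  9.80574990e-01  1.96141879e-01 -7.90494835e-05]
scene [1.3289388  0.33581385 0.90609977] [-0.68484987 -0.26698269 -0.67801246]
sugar_bowl [223. 188. 247. 214.] 0.66 [ 0.372 -0.278  0.025]
creamer [358. 233. 386. 272.] 0.7 [0.416 0.115 0.025]
cup [162. 217. 186. 240.] 0.65 [ 0.527 -0.362  0.025]
plain_bowl [254. 163. 277. 188.] 0.69 [ 0.237 -0.255  0.025]
plain_bowl [267. 212. 297. 241.] 0.67 [ 0.414 -0.121  0.025]
plain_bowl [303. 233. 334. 260.] 0.6 [ 0.446 -0.009  0.025]
coaster_large [194. 268. 235. 296.] 0.59 [ 0.631 -0.189  0.007]
coaster_middle [240. 286. 276. 315.] 0.91 [ 0.643 -0.072  0.007]
coaster_small [295. 314. 320. 338.] 0.62 [0.664 0.055 0.007]
tray [168. 244. 351. 368.] 0.7 [ 0.669 -0.054  0.025]
side [-0.011358    0.70840792  0.86899727] [ 0.38794748 -0.61351563 -0.68781925]
creamer [256. 274. 299. 314.] 0.77 [0.445 0.113 0.025]
cup [344. 156. 364. 178.] 0.67 [ 0.531 -0.356  0.025]
plain_bowl [292. 239. 321. 274.] 0.86 [ 0.453 -0.009  0.025]
plain_bowl [333. 218. 363. 248.] 0.57 [ 0.418 -0.125  0.025]
coaster_large [269. 182. 307. 205.] 0.93 [ 0.627 -0.188  0.007]
coaster_middle [241. 208. 273. 228.] 0.63 [ 0.634 -0.071  0.007]
coaster_small [202. 232. 230. 251.] 0.73 [0.663 0.047 0.007]
tray [168. 167. 333. 279.] 0.64 [ 0.623 -0.031  0.025]
wrist [ 0.30599855 -0.55024112  0.37382245] [-0.25766179 -0.10726816 -0.96026243]
```

```bash
python3 - <<'E'
import cv2
a=cv2.imread('pics/scene0.png')[140:300,140:420];cv2.imwrite('pics/s_c.png',cv2.resize(a,(800,457),interpolation=cv2.INTER_CUBIC))
a=cv2.imread('pics/side0.png')[140:330,200:450];cv2.imwrite('pics/d_c.png',cv2.resize(a,(780,593),interpolation=cv2.INTER_CUBIC))
E
```

```text
(no output)
```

View pics/s_c.png

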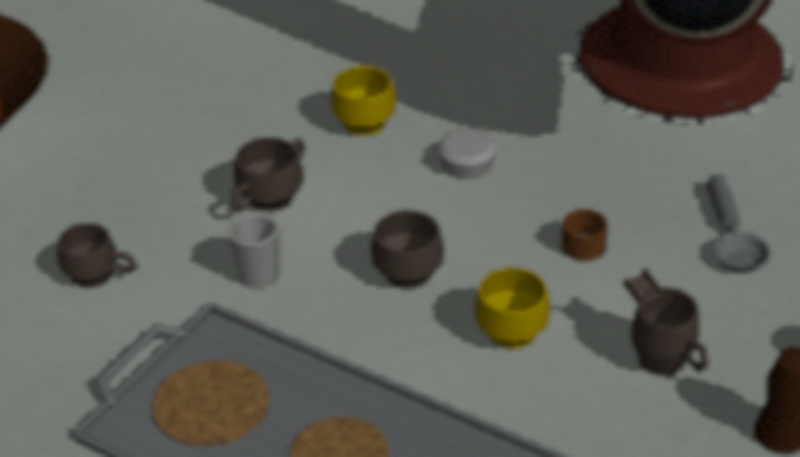

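View pics/d_c.png

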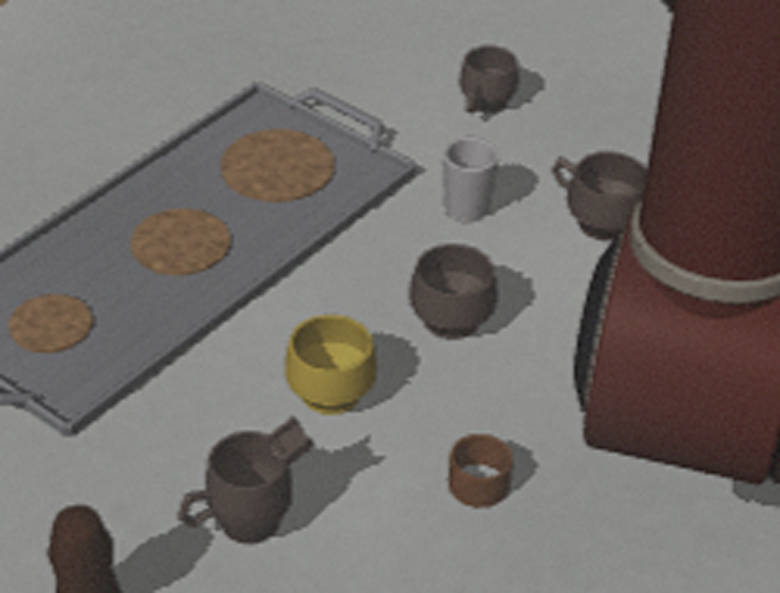

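The first crop shows these candidates, in scene pixels:
- Sugar bowl: (234,200), two handles. Its look-alikes are the plain bowl at (282,227) and yellow bowls at (267,175) and (319,247).
- Creamer: (372,255), with its lip at upper left and its handle at lower right.
- Cup: (171,229), handle on the right.

A white cylinder at (230,227) stands close to the sugar bowl.

```bash
cat >> h.py <<'E'
def units(x,y,z,yaw=None,pose=None):
    "shift/turn units from current pose; yaw = world angle of tool y axis (mod pi), degrees"
    from scipy.spatial.transform import Rotation as Ro
    s=manip.state();q=np.array(s['tool_rot']);R=Ro.from_quat(q[[1,2,3,0]]).as_matrix()
    d=R.T@(np.array([x,y,z])-s['tool_pos'])/.15
    cur=np.degrees(np.arctan2(R[1,1],R[0,1]))
    t=0 if yaw is None else -(((yaw-cur+90)%180)-90)/360
    print('units',d.round(3),'turn',round(t,4),'curyaw',round(cur,1),'t',round(s['time'],2),'j6',round(s['joint_pos'][5],2))
E
python3 - <<'E'
from h import *
p=grab('scene')
f=lambda a,b,z:ray(p,a/2.857+140,b/2.857+140,z).round(3)
for n,a,b,z in [('sug',268,172,.027),('h1',300,147,.028),('h2',233,201,.028),('cre',665,332,.03),('crh',698,357,.03),('crlip',645,288,.065),('cup',88,254,.022),('cuph',127,263,.022),('cyl',256,285,0),('cyltop',256,228,.06)]: print(n,f(a,b,z))
units(.36,-.28,.25)
E
```

```text
sug [ 0.372 -0.28   0.027]
h1 [ 0.328 -0.271  0.028]
h2 [ 0.423 -0.288  0.028]
cre [0.431 0.121 0.03 ]
crh [0.449 0.155 0.03 ]
crlip [0.425 0.099 0.065]
cup [ 0.53  -0.37   0.022]
cuph [ 0.527 -0.333  0.022]
cyl [ 0.487 -0.231  0.   ]
cyltop [ 0.48  -0.229  0.06 ]
units [ 1.497 -1.52   0.042] turn 0 curyaw -67.4 t 1.0 j6 -0.12
```

View pics/scene0.png

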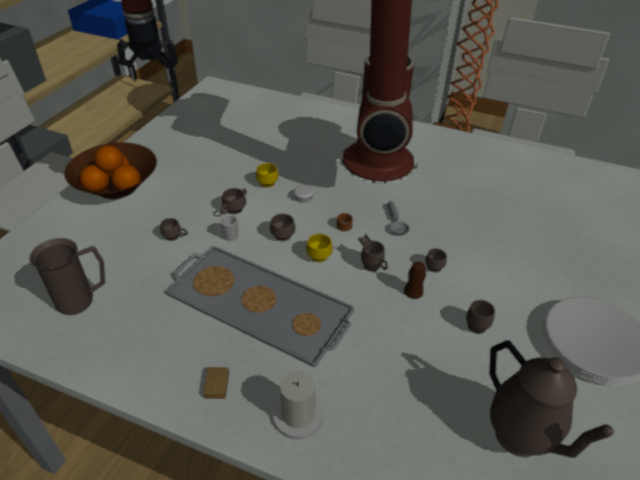

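Plain cup at (436,260), plain pot at (480,317), and a pepper mill at (416,280) next to the creamer. I'll start with the cup, going above it for a look with the wrist camera.

Emit:
arm_command(
  moves=[
    [1,[1,-0.52,0.3],0],
    [1,[1,-0.52,0.3],0],
    [1,[1,-0.52,0.3],0],
    [1,[1,-0.52,0.3],0],
    [1,[1,-0.52,0.3],0],
  ],
)

```text
time: 1.42
tool_pos: [0.3511, -0.4423, 0.2089]
tool_rot: [-0.002, 0.98, 0.198, 0.0]
contact_force: [0.7, 0.5, -0.4]
gripper_width: 1.0
grasp_force: 0.0
```

Emit:
arm_command(
  moves=[
    [1,[1,0,0],-0.1],
    [1,[1,0,0],-0.1],
    [1,[1,0,0],-0.1],
    [1,[1,0,0],-0.1],
    [1,[1,0,0],-0.1],
    [1,[1,0,0],-0.1],
  ],
)

```text
time: 1.92
tool_pos: [0.4886, -0.389, 0.2113]
tool_rot: [0.0, 0.871, 0.492, -0.0]
contact_force: [-0.3, -0.1, 0.1]
gripper_width: 0.999
grasp_force: 0.0
```

```bash
python3 - <<'E'
from h import *
units(.53,-.37,.2,5)
E
```

```text
units [0.251 0.171 0.075] turn -0.1003 curyaw -31.1 t 1.92 j6 -0.25
```

Emit:
arm_command(
  moves=[
    [1,[0.25,0.17,0.07],-0.1],
    [1,[0.25,0.17,0.07],-0.1],
    [1,[0.25,0.17,0.07],-0.1],
    [1,[0.25,0.17,0.07],-0.1],
    [1,[0.25,0.17,0.07],-0.1],
    [1,[0.25,0.17,0.07],-0.1],
    [1,[0.25,0.17,0.07],-0.1],
  ],
)

```text
time: 2.5
tool_pos: [0.528, -0.3715, 0.2009]
tool_rot: [0.0, 0.68, 0.733, -0.0]
contact_force: [0.1, 1.1, -0.1]
gripper_width: 0.998
grasp_force: 0.0
```

```bash
python3 - <<'E'
from h import *
p=grab('wrist','w1.png');units(.53,-.37,.2,5)
for r in manip.search_frame(p,'cup'): print(r['extent'],r['confidence'])
print(proj(p,np.array([.53,-.37,.042])), proj(p,np.array([.53,-.37+.047,.022])))
E
```

```text
units [0.008 0.014 0.006] turn -0.0019 curyaw 4.3 t 2.55 j6 -0.8
(np.float64(324.3221030661843), np.float64(224.76303086559702)) (np.float64(328.3329246492932), np.float64(165.67845301995453))
```

View pics/w1.png

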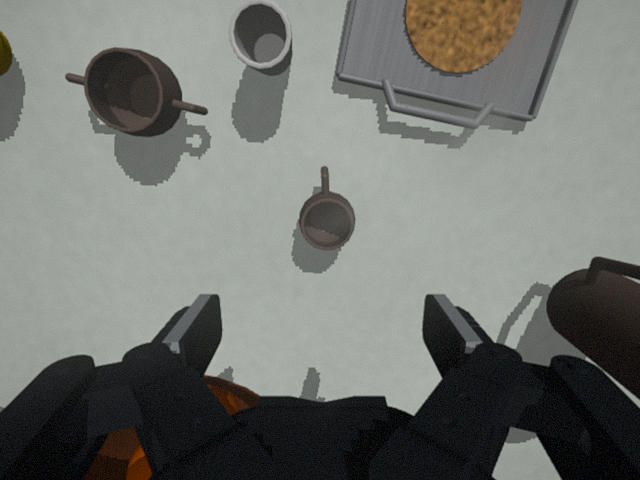

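The wrist view shows the cup rim centred at (327,221) with its handle at (324,170). The sugar bowl is centred at (131,91) with handles at (70,77) and (205,110), and the white beaker rim is at (261,35).

```bash
python3 - <<'E'
from h import *
p=grab('wrist')
c=ray(p,327.5,221,.042);h=ray(p,324.5,172,.03)
print('cup',c,'rim r',(ray(p,355,221,.042)-ray(p,300,221,.042)),'hdir',np.degrees(np.arctan2(*(h-c)[1::-1])))
a=ray(p,70,77,.03);b=ray(p,205,110,.03);print('sugar',ray(p,131,91,.05),(a+b)/2,np.linalg.norm(a-b),'hdir',np.degrees(np.arctan2(*(b-a)[1::-1])))
print('beaker',ray(p,261,35,.06))
g=np.degrees(np.arctan2(*(h-c)[1::-1]))-90
units(c[0],c[1],.022+.006,g)
units(c[0],c[1],.1,g)
E
```

```text
cup [ 0.53257996 -0.36636667  0.042     ] rim r [0.04561491 0.00344027 0.        ] hdir 97.96071956576066
sugar [ 0.38185799 -0.27836744  0.05      ] [ 0.3769217  -0.27821084  0.03      ] 0.1050283491951002 hdir -8.898078650228118
beaker [ 0.47712006 -0.23748817  0.06      ]
units [0.03  0.031 1.153] turn -0.0098 curyaw 4.4 t 2.65 j6 -0.8
units [0.03  0.031 0.673] turn -0.0098 curyaw 4.4 t 2.65 j6 -0.8
```

Emit:
arm_command(
  moves=[
    [1,[0.03,0.03,0.67],-0.01],
    [1,[0.03,0.03,0.67],-0.01],
    [1,[0.03,0.03,0.67],-0.01],
    [1,[0.03,0.03,0.8],-0.01],
    [1,[0.03,0.03,0.9],-0.01],
    [1,[0.03,0.03,0.99],-0.01],
  ],
)

```text
time: 3.15
tool_pos: [0.5324, -0.3658, 0.051]
tool_rot: [-0.0, 0.655, 0.756, -0.0]
contact_force: [-0.3, -0.1, 0.4]
gripper_width: 0.999
grasp_force: 0.0
```

Emit:
arm_command(
  moves=[
    [1,[0,0,0.08],0],
    [1,[0,0,0.15],0],
    [1,[0,0,0.15],0],
    [-1,[0,0,0.15],0],
    [-1,[0,0,0.15],0],
    [-1,[0,0,0.15],0],
    [-1,[0,0,0.15],0],
    [-1,[0,0,0.15],0],
    [-1,[0,0,0.15],0],
    [-1,[0,0,0.15],0],
    [-1,[0,0,0.15],0],
  ],
)

```text
time: 4.07
tool_pos: [0.5338, -0.3669, 0.0317]
tool_rot: [0.002, 0.655, 0.756, -0.0]
contact_force: [-0.1, 0.1, 6.4]
gripper_width: 0.541
grasp_force: 62.2
```

Emit:
arm_command(
  moves=[
    [-1,[0,0,-0.1],0],
    [-1,[0,0,-0.3],0],
    [-1,[0,0,-0.5],0],
    [-1,[0,0,-0.75],0],
    [-1,[0,0,-0.8],0],
    [-1,[0,0,-0.8],0],
  ],
)

```text
time: 4.57
tool_pos: [0.5346, -0.3675, 0.155]
tool_rot: [0.004, 0.655, 0.756, 0.0]
contact_force: [-0.5, -0.3, -0.4]
gripper_width: 0.545
grasp_force: 62.1
```

```bash
python3 - <<'E'
from h import *
p=grab('wrist','w2.png');units(.664,.05,.15,75);print(manip.state()['tool_pos'],manip.state()['gripper_width'],manip.state()['joint_pos'])
print(proj(p,np.array([.629,-.188,.007])))
E
```

```text
units [2.622 1.26  0.008] turn -0.1855 curyaw 8.2 t 4.62 j6 -0.86
[ 0.53326974 -0.36633482  0.1516475 ] 0.5407576857080935 [-7.16885972e-01  1.83772373e-01  1.65020741e+00  6.61195767e-05
  1.30453780e+00 -8.60430935e-01]
(np.float64(498.4774382202053), np.float64(-8.980743138251512))
```

View pics/w2.png

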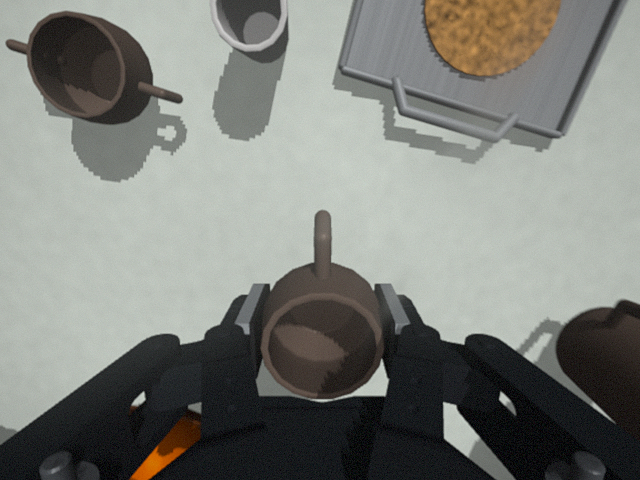

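The cup is held straight, with its handle pointing up in the picture at (322,215). I'll carry it toward the small coaster and look again on the way.

Emit:
arm_command(
  moves=[
    [-1,[0.2,0.1,0],0],
    [-1,[0.45,0.22,0],0],
    [-1,[0.7,0.34,0],0],
    [-1,[1,0.48,0],0],
    [-1,[1,0.48,0],0],
  ],
)

```text
time: 5.03
tool_pos: [0.5818, -0.2009, 0.1461]
tool_rot: [-0.004, 0.653, 0.757, 0.0]
contact_force: [0.2, -0.1, -2.1]
gripper_width: 0.545
grasp_force: 62.1
```

Emit:
arm_command(
  moves=[
    [-1,[0.25,0.15,0],0],
    [-1,[0.5,0.3,0],0],
    [-1,[0.7,0.45,0],0],
    [-1,[0.8,0.5,0],0],
    [-1,[0.8,0.5,0],0],
    [-1,[0.8,0.5,0],0],
  ],
)

```text
time: 5.53
tool_pos: [0.6383, -0.0766, 0.1469]
tool_rot: [-0.002, 0.654, 0.757, -0.001]
contact_force: [0.4, -0.2, -0.4]
gripper_width: 0.542
grasp_force: 62.2
```

```bash
python3 - <<'E'
from h import *
p=grab('wrist','w3.png')
for k in ['coaster_small','coaster_middle']:
    for r in manip.search_frame(p,k):
        e=r['extent'];print(k,np.round(e),r['confidence'],ray(p,(e[0]+e[2])/2,(e[1]+e[3])/2,.007))
units(.664,.05,.15);print(manip.state()['tool_pos'],manip.state()['gripper_width'])
E
```

```text
coaster_small [338.   7. 425. 107.] 0.66 [0.66001887 0.05154989 0.007     ]
coaster_middle [270. 176. 366. 268.] 0.92 [ 0.63338853 -0.06890201  0.007     ]
units [ 0.826  0.29  -0.011] turn 0 curyaw 8.1 t 5.68 j6 -0.38
[ 0.6385323  -0.07876053  0.1483478 ] 0.5466411303287149
```

View pics/w3.png

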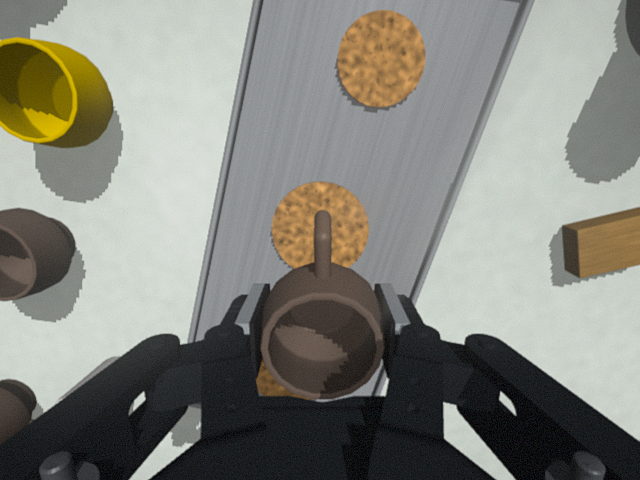

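```bash
cat >> h.py <<'E'
def cork(p,u,v,r=75):
    "ellipse fit of the cork blob near u,v -> world centre on cork top"
    im=p['frame'].astype(int);m=((im[...,0]-im[...,2])>55).astype('uint8')
    m=cv2.morphologyEx(m,cv2.MORPH_CLOSE,np.ones((7,7)))
    cs=cv2.findContours(m,cv2.RETR_EXTERNAL,cv2.CHAIN_APPROX_NONE)[0]
    c=min([c for c in cs if cv2.contourArea(c)>800],key=lambda c:np.hypot(*(c[:,0].mean(0)-[u,v])))
    w=np.array([ray(p,a,b,.007)[:2] for a,b in c[:,0]])
    A=np.c_[w,np.ones(len(w))];s=np.linalg.lstsq(A,(w**2).sum(1),rcond=None)[0];o=s[:2]/2
    rr=np.hypot(*(w-o).T);print('cork',o.round(4),'r',rr.mean().round(4),'sd',rr.std().round(4));return o
E
python3 - <<'E'
from h import *
p=grab('wrist');o=cork(p,381,59)
im=p['frame'][150:175,250:400]
s=manip.state();t=np.array(s['tool_pos']);c=ray(p,323,346,t[2]+.0103)
print('cup off world',c-t,'diam',ray(p,384,346,t[2]+.0103)-ray(p,262,346,t[2]+.0103))
off=(c-t)[:2];units(o[0]-off[0],o[1]-off[1],t[2]);units(o[0],o[1],.0317+.008)
E
```

```text
cork [0.6598 0.0501] r 0.0294 sd 0.0002
cup off world [ 0.00047698 -0.00089856  0.0103    ] diam [0.04332077 0.00623633 0.        ]
units [ 0.838  0.258 -0.   ] turn 0 curyaw 8.1 t 5.73 j6 -0.38
units [0.831 0.262 0.727] turn 0 curyaw 8.1 t 5.73 j6 -0.38
```

Emit:
arm_command(
  moves=[
    [-1,[0.25,0.08,0],0],
    [-1,[0.5,0.16,0],0],
    [-1,[0.7,0.22,0],0],
    [-1,[0.835,0.26,0],0],
    [-1,[0.835,0.26,0.15],0],
    [-1,[0.835,0.26,0.3],0],
    [-1,[0.835,0.26,0.45],0],
    [-1,[0.835,0.26,0.55],0],
    [-1,[0.835,0.26,0.64],0],
    [-1,[0.835,0.26,0.64],0],
    [-1,[0.835,0.26,0.64],0],
  ],
)

```text
time: 6.65
tool_pos: [0.66, 0.0512, 0.0533]
tool_rot: [-0.0, 0.655, 0.756, -0.0]
contact_force: [-0.2, -0.2, -1.0]
gripper_width: 0.541
grasp_force: 62.2
```

```bash
python3 - <<'E'
from h import *
units(.6598,.0501,.0390)
E
```

```text
units [-0.007 -0.002  0.095] turn 0 curyaw 8.2 t 6.65 j6 -0.18
```

Emit:
arm_command(
  moves=[
    [-1,[0,0,0.03],0],
    [-1,[0,0,0.06],0],
    [-1,[0,0,0.08],0],
    [-1,[0,0,0.09],0],
    [-1,[0,0,0.09],0],
    [-1,[0,0,0.09],0],
  ],
)

```text
time: 7.15
tool_pos: [0.6603, 0.0519, 0.0404]
tool_rot: [0.0, 0.655, 0.756, 0.0]
contact_force: [0.3, -1.1, -1.7]
gripper_width: 0.545
grasp_force: 62.2
```

Emit:
arm_command(
  moves=[
    [-1,[0,0,0.007],0],
    [-1,[0,0,0.014],0],
    [-1,[0,0,0.014],0],
  ],
)

```text
time: 7.4
tool_pos: [0.6606, 0.0519, 0.0388]
tool_rot: [0.0, 0.655, 0.756, 0.0]
contact_force: [-1.2, 0.4, 2.1]
gripper_width: 0.547
grasp_force: 62.5
```

Emit:
arm_command(
  moves=[
    [-1,[0,0,0.005],0],
    [1,[0,0,0.005],0],
    [1,[0,0,0.005],0],
    [1,[0,0,0.005],0],
    [1,[0,0,0.005],0],
    [1,[0,0,0.005],0],
    [1,[0,0,-0.1],0],
    [1,[0,0,-0.3],0],
    [1,[0,0,-0.6],0],
    [1,[0,0,-0.9],0],
    [1,[0,0,-0.95],0],
  ],
)

```text
time: 8.32
tool_pos: [0.6637, 0.0518, 0.1903]
tool_rot: [0.005, 0.655, 0.756, 0.004]
contact_force: [1.1, -0.9, 1.1]
gripper_width: 1.002
grasp_force: 0.0
```

```bash
python3 - <<'E'
from h import *
p=grab('wrist','w4.png');s=manip.state();print(s['tool_pos'])
cork(p,320,240);print(proj(p,np.array([.6598,.0501,.049])))
units(.52,.06,.2,50);print(s['joint_pos'])
E
```

```text
[0.66457683 0.05178312 0.19176817]
cork [ 0.6357 -0.0753] r 0.0374 sd 0.0004
(np.float64(314.3129595146101), np.float64(232.88961757984316))
units [ 0.192 -0.945 -0.07 ] turn -0.116 curyaw 8.2 t 8.37 j6 -0.18
[-3.37951975e-02  1.84806181e-01  1.57898334e+00  3.52825000e-05
  1.36258771e+00 -1.77390418e-01]
```

View pics/w4.png

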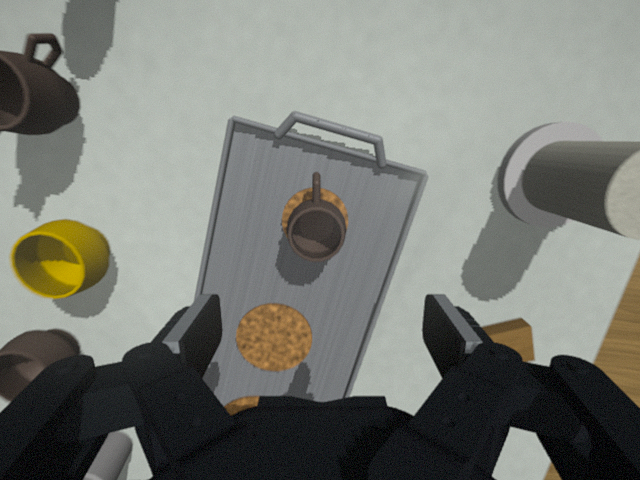

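The cup stands centred on the small coaster, with its rim at (317,231) against (314,233) predicted. Next is the creamer.

```bash
python3 - <<'E'
from h import *
units(.42,.12,.2,-25)
E
```

```text
units [ 0.683 -1.548 -0.08 ] turn 0.0923 curyaw 8.2 t 8.37 j6 -0.18
```

Emit:
arm_command(
  moves=[
    [1,[0.34,-0.78,-0.06],0],
    [1,[0.34,-0.78,-0.06],0],
    [1,[0.34,-0.78,-0.06],0],
    [1,[0.34,-0.78,-0.06],0],
  ],
)

```text
time: 8.7
tool_pos: [0.5305, 0.0871, 0.1876]
tool_rot: [-0.003, 0.654, 0.757, -0.002]
contact_force: [0.2, 1.1, -0.7]
gripper_width: 0.998
grasp_force: 0.0
```

Emit:
arm_command(
  moves=[
    [1,[0.34,-0.78,0],0.092],
    [1,[0.34,-0.78,0],0.092],
    [1,[0.34,-0.78,0],0.092],
    [1,[0.34,-0.78,0],0.092],
    [1,[0.34,-0.78,0],0.092],
    [1,[0.34,-0.78,0],0.092],
    [1,[0.34,-0.78,0],0.092],
  ],
)

```text
time: 9.28
tool_pos: [0.4143, 0.1194, 0.1904]
tool_rot: [0.0, 0.842, 0.539, 0.001]
contact_force: [-0.7, 0.5, -0.2]
gripper_width: 1.002
grasp_force: 0.0
```

```bash
python3 - <<'E'
from h import *
p=grab('wrist','w5.png');s=manip.state();print(s['tool_pos'],s['joint_pos'])
for k in ['creamer']:
    for r in manip.search_frame(p,k): print(r)
E
```

```text
[0.41452005 0.11928249 0.19025606] [ 1.07332883e-01 -3.93916264e-01  2.11678484e+00 -4.05070672e-05
  1.41792030e+00  5.40119904e-01]
{'extent': [307.9, 156.8, 375.4, 280.0], 'confidence': 0.83}
{'extent': [591.0, 124.7, 640.0, 211.4], 'confidence': 0.22}
```

View pics/w5.png

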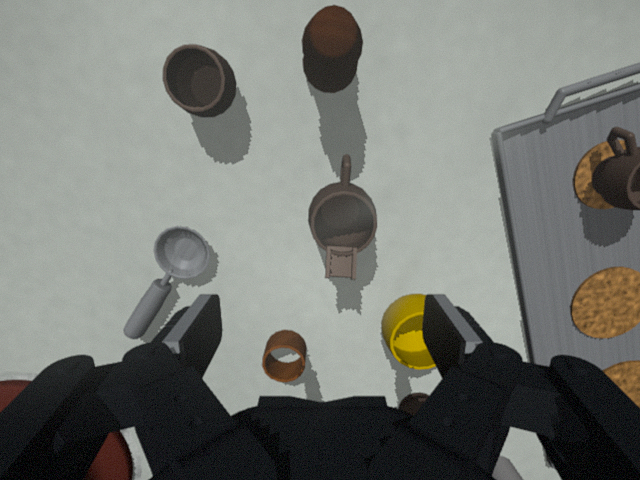

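The creamer rim is at (343,217), with its handle at (346,157) and lip at (341,278). The yellow bowl is at (411,332), and the mill (330,85) is clear.

```bash
python3 - <<'E'
from h import *
p=grab('wrist')
c=ray(p,343,216,.06);h=ray(p,346.5,158,.035);l=ray(p,341,277,.07)
print('rim',ray(p,376,216,.06)-ray(p,309,216,.06),c,h,l)
a=np.degrees(np.arctan2(*(h-l)[1::-1]));print('hdir',a,np.degrees(np.arctan2(*(h-c)[1::-1])),np.hypot(*(h-c)[:2]),np.hypot(*(l-c)[:2]))
y=ray(p,413,333,.05);m=ray(p,332,70,.03);print('yellow',y,'mill',m)
g=a-90;r=np.radians(g);e=np.array([np.cos(r),np.sin(r)]);f=np.array([-e[1],e[0]])
for q in(y,m):print('along y,x',(q-c)[:2]@e,(q-c)[:2]@f)
units(c[0],c[1],.1,g);units(c[0],c[1],.038,g)
E
```

```text
rim [ 0.04509925 -0.02091968  0.        ] [0.43572452 0.12644418 0.06      ] [0.45601911 0.16183729 0.035     ] [0.41576977 0.08657451 0.07      ]
hdir 61.8628325731016 60.16981859101447 0.04079880924488495 0.044584556479155706
yellow [0.44825519 0.00537451 0.05      ] mill [0.47207647 0.22421954 0.03      ]
along y,x 0.0681443274817145 -0.10085252995840278
along y,x -0.01405337735592991 0.10336337780954355
units [0.103 0.108 0.6  ] turn 0.0091 curyaw -24.8 t 9.43 j6 0.54
units [0.103 0.108 1.013] turn 0.0091 curyaw -24.8 t 9.43 j6 0.54
```

Emit:
arm_command(
  moves=[
    [1,[0.1,0.11,0.2],0.009],
    [1,[0.1,0.11,0.4],0.009],
    [1,[0.1,0.11,0.55],0.009],
    [1,[0.1,0.11,0.7],0.009],
    [1,[0.1,0.11,0.85],0.009],
    [1,[0.1,0.11,0.95],0.009],
    [1,[0.1,0.11,1.0],0.009],
    [1,[0.1,0.11,1.0],0.009],
    [1,[0.1,0.11,1.0],0.009],
  ],
)

```text
time: 10.18
tool_pos: [0.4358, 0.1259, 0.0399]
tool_rot: [-0.0, 0.858, 0.514, -0.0]
contact_force: [0.7, 0.0, 0.0]
gripper_width: 1.004
grasp_force: 0.0
```

Emit:
arm_command(
  moves=[
    [-1,[0,0,0],0],
    [-1,[0,0,0],0],
    [-1,[0,0,0],0],
    [-1,[0,0,0],0],
    [-1,[0,0,0],0],
    [-1,[0,0,0],0],
    [-1,[0,0,0],0],
  ],
)

```text
time: 10.77
tool_pos: [0.437, 0.1263, 0.0416]
tool_rot: [0.001, 0.858, 0.514, 0.002]
contact_force: [-1.2, 0.5, 6.2]
gripper_width: 0.612
grasp_force: 63.5
```

```bash
python3 - <<'E'
from h import *
units(.635,-.072,.15,8)
E
```

```text
units [-0.542  1.789 -0.718] turn -0.1004 curyaw -28.1 t 10.77 j6 0.61
```

Emit:
arm_command(
  moves=[
    [-1,[0,0,-0.1],0],
    [-1,[0,0,-0.3],0],
    [-1,[0,0,-0.55],0],
    [-1,[0,0,-0.75],0],
    [-1,[-0.1,0.15,-0.75],0],
    [-1,[-0.2,0.35,-0.75],0],
    [-1,[-0.35,0.55,-0.75],0],
    [-1,[-0.5,0.75,-0.75],0],
    [-1,[-0.55,0.88,-0.75],0],
    [-1,[-0.55,0.88,-0.75],0],
  ],
)

```text
time: 11.6
tool_pos: [0.5147, -0.0122, 0.1528]
tool_rot: [0.001, 0.859, 0.512, 0.0]
contact_force: [0.4, -0.2, -1.1]
gripper_width: 0.609
grasp_force: 63.6
```

Emit:
arm_command(
  moves=[
    [-1,[-0.15,0.2,0],0],
    [-1,[-0.3,0.4,0],0],
    [-1,[-0.45,0.65,0],0],
    [-1,[-0.57,0.85,0],0],
    [-1,[-0.57,0.88,0],0],
    [-1,[-0.57,0.88,0],0],
    [-1,[-0.57,0.88,0],0],
  ],
)

```text
time: 12.18
tool_pos: [0.5884, -0.1458, 0.1516]
tool_rot: [-0.001, 0.858, 0.514, -0.0]
contact_force: [0.9, -0.1, -1.4]
gripper_width: 0.606
grasp_force: 63.8
```

```bash
python3 - <<'E'
from h import *
p=grab('wrist','w6.png');s=manip.state();t=np.array(s['tool_pos']);print(t,s['gripper_width'])
u,v=proj(p,np.array([.634,-.07,.007]));print(u,v)
o=cork(p,u,v)
units(o[0],o[1],t[2])
E
```

```text
[ 0.58812229 -0.14529873  0.15161995] 0.6073846086907332
327.73923016936953 113.03125601849385
cork [ 0.6358 -0.0748] r 0.0374 sd 0.0002
units [ 0.564  0.059 -0.   ] turn 0 curyaw -28.1 t 12.23 j6 0.12
```

View pics/w6.png

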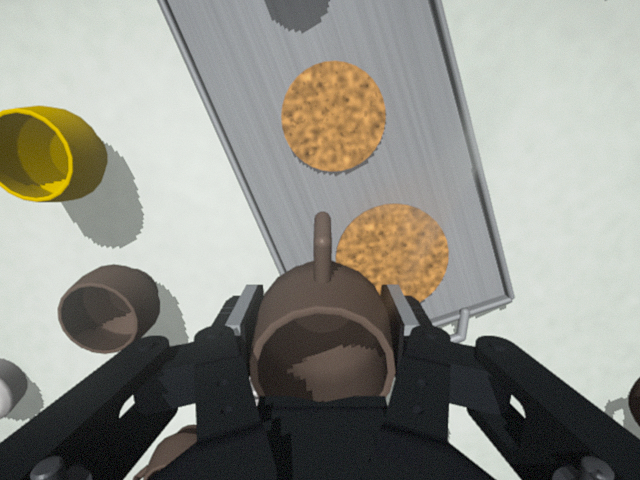

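The creamer is held straight, with the middle coaster clear at (334,116). I'll set it down there.

Emit:
arm_command(
  moves=[
    [-1,[0.2,0.02,0],0],
    [-1,[0.4,0.04,0],0],
    [-1,[0.56,0.06,0.05],0],
    [-1,[0.56,0.06,0.2],0],
    [-1,[0.56,0.06,0.35],0],
    [-1,[0.56,0.06,0.5],0],
    [-1,[0.56,0.06,0.58],0],
    [-1,[0.56,0.06,0.63],0],
    [-1,[0.56,0.06,0.65],0],
    [-1,[0.56,0.06,0.65],0],
    [-1,[0.56,0.06,0.65],0],
  ],
)

```text
time: 13.15
tool_pos: [0.6373, -0.0769, 0.0561]
tool_rot: [0.001, 0.858, 0.514, 0.001]
contact_force: [0.4, -0.0, -1.3]
gripper_width: 0.611
grasp_force: 63.8
```

```bash
python3 - <<'E'
from h import *
units(.6358,-.0748,.0475);p=grab('wrist');units(.6358,-.0748,.0475)
E
```

```text
units [ 0.008 -0.016  0.058] turn 0 curyaw -28.1 t 13.15 j6 0.26
units [ 0.008 -0.018  0.06 ] turn 0 curyaw -28.1 t 13.2 j6 0.26
```

Emit:
arm_command(
  moves=[
    [-1,[0.01,-0.015,0.02],0],
    [-1,[0.01,-0.015,0.04],0],
    [-1,[0.01,-0.015,0.05],0],
    [-1,[0.01,-0.015,0.055],0],
    [-1,[0.01,-0.015,0.055],0],
    [-1,[0.01,-0.015,0.055],0],
  ],
)

```text
time: 13.7
tool_pos: [0.6357, -0.0744, 0.0487]
tool_rot: [-0.0, 0.858, 0.514, 0.0]
contact_force: [-5.3, 1.1, 8.5]
gripper_width: 0.608
grasp_force: 64.8
```

Emit:
arm_command(
  moves=[
    [1,[0,0,0],0],
    [1,[0,0,0],0],
    [1,[0,0,0],0],
    [1,[0,0,0],0],
    [1,[0,0,0],0],
    [1,[0,0,-0.1],0],
    [1,[0,0,-0.3],0],
    [1,[0,0,-0.6],0],
    [1,[0,0,-0.9],0],
    [1,[0,0,-0.95],0],
    [1,[0,0,-0.95],0],
    [1,[0,0,-0.95],0],
  ],
)

```text
time: 14.7
tool_pos: [0.6361, -0.0746, 0.1915]
tool_rot: [0.001, 0.858, 0.514, 0.001]
contact_force: [0.1, -0.4, -0.5]
gripper_width: 1.0
grasp_force: 0.0
```

```bash
python3 - <<'E'
from h import *
p=grab('wrist','w7.png');s=manip.state();print(s['tool_pos'],s['time'])
print(proj(p,np.array([.6358,-.0748,.067])))
for r in manip.search_frame(p,'creamer'):print(r)
units(.377,-.285,.2,81)
E
```

```text
[ 0.63497275 -0.07437824  0.18901443] 14.75
(np.float64(320.38997921309164), np.float64(238.63316149227384))
{'extent': [287.5, 175.6, 353.7, 299.9], 'confidence': 0.94}
units [-2.048 -0.85  -0.08 ] turn 0.1968 curyaw -28.1 t 14.8 j6 0.26
```

View pics/w7.png

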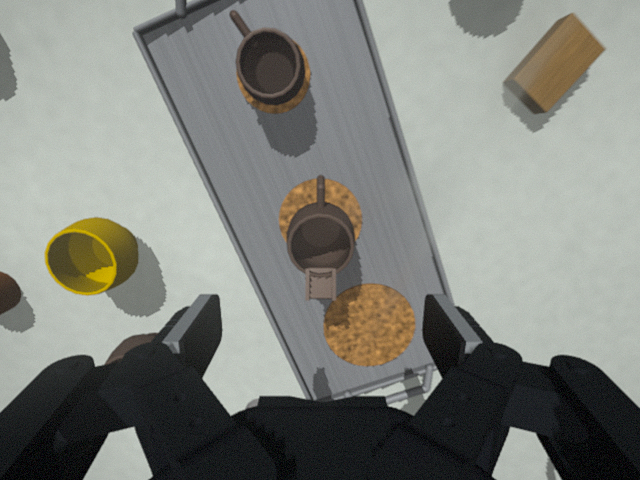

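The creamer is centred, with its rim at (321,240) against (320,239) predicted. The large coaster is at (370,325). Sugar bowl next.

Emit:
arm_command(
  moves=[
    [1,[-1,-0.42,-0.07],0],
    [1,[-1,-0.42,-0.07],0],
    [1,[-1,-0.42,-0.07],0],
    [1,[-1,-0.42,-0.07],0],
    [1,[-1,-0.42,-0.07],0],
  ],
)

```text
time: 15.22
tool_pos: [0.5042, -0.1794, 0.1969]
tool_rot: [-0.002, 0.859, 0.512, -0.002]
contact_force: [-0.3, -0.6, -0.4]
gripper_width: 0.999
grasp_force: 0.0
```

Emit:
arm_command(
  moves=[
    [1,[-1,-0.42,0],0.197],
    [1,[-1,-0.42,0],0.197],
    [1,[-1,-0.42,0],0.197],
    [1,[-1,-0.42,0],0.197],
    [1,[-1,-0.42,0],0.197],
    [1,[-1,-0.42,0],0.197],
    [1,[-1,-0.42,0],0.197],
    [1,[-1,-0.42,0],0.197],
    [1,[-1,-0.42,0],0.197],
    [1,[-1,-0.42,0],0.197],
    [1,[-1,-0.42,0],0.197],
    [1,[-1,-0.42,0],0.197],
  ],
)

```text
time: 16.22
tool_pos: [0.3823, -0.2788, 0.1978]
tool_rot: [-0.001, 0.997, -0.077, -0.001]
contact_force: [0.0, -0.4, 0.3]
gripper_width: 1.0
grasp_force: 0.0
```

```bash
python3 - <<'E'
from h import *
p=grab('wrist','w8.png');s=manip.state();print(s['tool_pos'],s['joint_pos'])
for r in manip.search_frame(p,'sugar_bowl'):print(r)
units(.377,-.28,.2,81)
E
```

```text
[ 0.38235415 -0.27899883  0.19812554] [-7.87843391e-01 -2.79351727e-01  2.01628817e+00  1.05639017e-04
  1.40715502e+00  9.38191607e-01]
{'extent': [284.7, 169.8, 358.0, 286.5], 'confidence': 0.64}
units [-0.035  0.011 -0.01 ] turn 0.0002 curyaw -98.9 t 16.32 j6 0.94
```

View pics/w8.png

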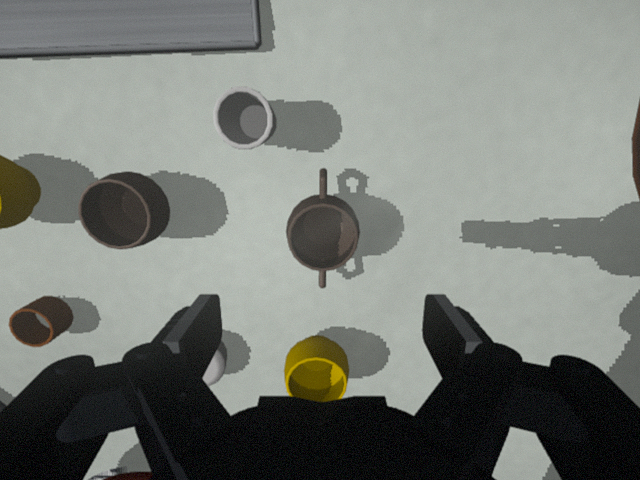

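The sugar bowl rim is centred at (323,231), with handles at (323,170) and (322,286), squarely aligned with the gripper.

```bash
python3 - <<'E'
from h import *
p=grab('wrist')
a=ray(p,323,170,.03);b=ray(p,322,286,.03);m=(a+b)/2;c=ray(p,323,232,.05)
print(m,c,np.linalg.norm(a-b),ray(p,359,232,.05)-ray(p,287,232,.05));g=np.degrees(np.arctan2(*(a-b)[1::-1]))+90
o=(m+c)/2;print(g);units(o[0],o[1],.034,g)
E
```

```text
[ 0.37664009 -0.2791121   0.03      ] [ 0.38095813 -0.28020153  0.05      ] 0.10396238666663754 [-0.00906114 -0.05744234  0.        ]
80.57575979732376
units [-0.023  0.008  1.098] turn 0.0013 curyaw -98.9 t 16.37 j6 0.94
```

Emit:
arm_command(
  moves=[
    [1,[-0.02,0.01,0.2],0],
    [1,[-0.02,0.01,0.4],0],
    [1,[-0.02,0.01,0.6],0],
    [1,[-0.02,0.01,0.75],0],
    [1,[-0.02,0.01,0.88],0],
    [1,[-0.02,0.01,0.97],0],
    [1,[-0.02,0.01,0.97],0],
  ],
)

```text
time: 16.95
tool_pos: [0.3775, -0.2785, 0.0503]
tool_rot: [-0.002, 0.997, -0.078, -0.003]
contact_force: [-0.5, 0.7, -0.8]
gripper_width: 1.001
grasp_force: 0.0
```

Emit:
arm_command(
  moves=[
    [1,[0,0,0.06],0],
    [1,[0,0,0.12],0],
    [1,[0,0,0.12],0],
    [1,[0,0,0.12],0],
    [-1,[0,0,0.12],0],
    [-1,[0,0,0.12],0],
    [-1,[0,0,0.12],0],
    [-1,[0,0,0.12],0],
    [-1,[0,0,0.12],0],
    [-1,[0,0,0.12],0],
    [-1,[0,0,0.12],0],
  ],
)

```text
time: 17.87
tool_pos: [0.3804, -0.2814, 0.0375]
tool_rot: [0.001, 0.997, -0.079, 0.001]
contact_force: [-0.7, 0.9, 5.5]
gripper_width: 0.702
grasp_force: 65.4
```

```bash
python3 - <<'E'
from h import *
units(.53,-.23,.15)
E
```

```text
units [ 0.932 -0.494 -0.748] turn 0 curyaw -99.1 t 17.87 j6 0.93
```

Emit:
arm_command(
  moves=[
    [-1,[0,0,-0.1],0],
    [-1,[0,0,-0.3],0],
    [-1,[0,0,-0.55],0],
    [-1,[0,0,-0.75],0],
    [-1,[0,0,-0.78],0],
    [-1,[0.2,-0.15,-0.78],0.015],
    [-1,[0.4,-0.3,-0.78],0.03],
    [-1,[0.6,-0.45,-0.78],0.045],
    [-1,[0.8,-0.6,-0.78],0.06],
    [-1,[0.9,-0.68,-0.78],0.073],
    [-1,[0.9,-0.68,-0.78],0.073],
    [-1,[0.9,-0.68,-0.78],0.073],
  ],
)

```text
time: 18.87
tool_pos: [0.5287, -0.2002, 0.1516]
tool_rot: [0.0, 0.953, -0.302, -0.001]
contact_force: [-1.1, -0.8, -1.7]
gripper_width: 0.698
grasp_force: 65.8
```

```bash
python3 - <<'E'
from h import *
p=grab('wrist','w9.png');s=manip.state();t=np.array(s['tool_pos']);print(t,s['gripper_width'])
u,v=proj(p,np.array([.62,-.19,.007]));print(u,v)
o=cork(p,u,v)
units(o[0],o[1],t[2])
E
```

```text
[ 0.527991   -0.20075696  0.15163412] 0.696074561890667
238.60762089361032 142.1814249379496
cork [ 0.6274 -0.1944] r 0.0453 sd 0.0003
units [ 0.517 -0.417 -0.002] turn 0 curyaw -125.2 t 18.92 j6 1.69
```

View pics/w9.png

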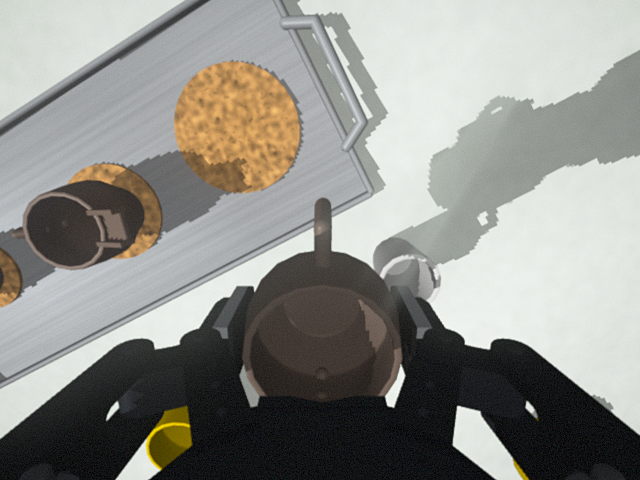

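The bowl is held straight, and the large coaster is fully visible at (238,126).

Emit:
arm_command(
  moves=[
    [-1,[0.17,-0.14,0],0],
    [-1,[0.35,-0.28,0],0],
    [-1,[0.51,-0.41,0],0],
    [-1,[0.515,-0.415,0.15],0],
    [-1,[0.515,-0.415,0.3],0],
    [-1,[0.515,-0.415,0.45],0],
    [-1,[0.515,-0.415,0.57],0],
    [-1,[0.515,-0.415,0.65],0],
    [-1,[0.515,-0.415,0.67],0],
    [-1,[0.515,-0.415,0.67],0],
    [-1,[0.515,-0.415,0.67],0],
  ],
)

```text
time: 19.83
tool_pos: [0.6281, -0.1957, 0.0536]
tool_rot: [0.0, 0.953, -0.304, 0.001]
contact_force: [-0.4, 0.3, -1.5]
gripper_width: 0.697
grasp_force: 65.7
```

```bash
python3 - <<'E'
from h import *
units(.6274,-.1944,.044)
E
```

```text
units [-0.009 -0.004  0.064] turn 0 curyaw -125.4 t 19.83 j6 1.77
```

Emit:
arm_command(
  moves=[
    [-1,[-0.01,0,0.02],0],
    [-1,[-0.01,0,0.04],0],
    [-1,[-0.01,0,0.05],0],
    [-1,[-0.01,0,0.057],0],
    [-1,[-0.01,0,0.057],0],
    [-1,[-0.01,0,0.057],0],
  ],
)

```text
time: 20.33
tool_pos: [0.6268, -0.1942, 0.0446]
tool_rot: [0.0, 0.953, -0.303, 0.0]
contact_force: [-1.9, 0.6, 2.6]
gripper_width: 0.699
grasp_force: 66.2
```

Touching. Release and lift.

Emit:
arm_command(
  moves=[
    [-1,[0,0,0.006],0],
    [-1,[0,0,0.006],0],
    [1,[0,0,0.006],0],
    [1,[0,0,0.006],0],
    [1,[0,0,0.006],0],
    [1,[0,0,0.006],0],
    [1,[0,0,0.006],0],
    [1,[0,0,-0.1],0],
    [1,[0,0,-0.3],0],
    [1,[0,0,-0.6],0],
    [1,[0,0,-0.95],0],
    [1,[0,0,-1],0],
    [1,[0,0,-1],0],
    [1,[0,0,-1],0],
  ],
)

```text
time: 21.5
tool_pos: [0.6277, -0.1946, 0.1965]
tool_rot: [0.0, 0.953, -0.304, 0.002]
contact_force: [-0.1, 1.1, -0.3]
gripper_width: 1.001
grasp_force: 0.0
```

```bash
python3 - <<'E'
from h import *
p=grab('wrist','w10.png');print(manip.state()['tool_pos'])
for o in [(.6274,-.1944,.057),(.6358,-.0748,.067),(.6598,.0501,.049)]:print(proj(p,np.array(o)))
E
```

```text
[ 0.62655397 -0.19410505  0.19384597]
(np.float64(321.60547330616964), np.float64(235.22992784235373))
(np.float64(194.400306979355), np.float64(313.2937776405831))
(np.float64(78.81113763430622), np.float64(356.45334948988807))
```

View pics/w10.png

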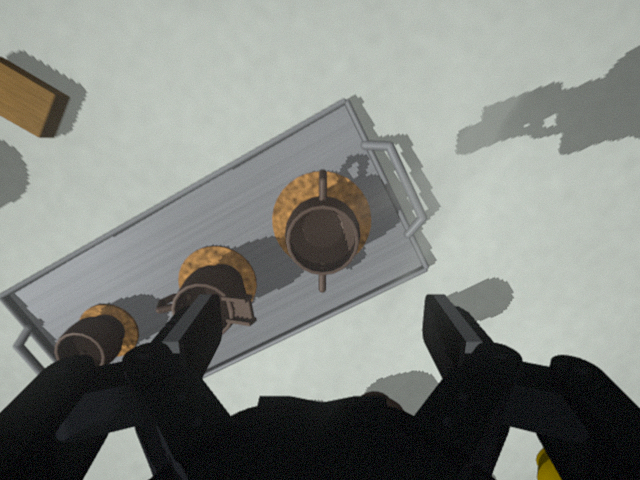

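All three pieces stand centred on their coasters (sugar bowl rim at (323,237) against (322,235) predicted), and the gripper touches nothing.

```bash
python3 -c "
from plant import manip
print(manip.job_done())"
```

```text
the job is handed in; nothing more can be done
None
```

The job is handed in: at about 21.5 s of the 88 s, the sugar bowl, creamer and cup stood upright within about 3 mm of the centres of the large, middle and small coasters by the wrist camera. I never moved the handleless pieces, and the hand-in call gave no verdict.

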